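# Pin the retaining rail across the bean jars

## Robot

A 6-joint arm with a two-finger parallel gripper is mounted at the origin on the work surface. World frame = base frame: x ahead of the robot, y to its left, z up, the work surface at z = 0. Lengths are in m, angles in rad, forces in N, time in s.
With the tool pointing down it reaches from about 0.425 to 0.95 m from the base axis. Payload 3.5 kg.
Tool frame: the origin (TCP) lies midway between the tips of the shut fingers; the grasp point (between the pads) lies 19 mm behind it; z points along the fingers, y is the direction in which the jaws open and shut (so a half turn about z gives the same grasp; the last joint's range is limited). The gripper opens to 85 mm and grips with 20 to 120 N. Pads are 22 mm wide; open, the fingers measure 114 mm over their backs; the gripper's body (76 mm by 85 mm) begins 54 mm behind the grasp point. The pads swing forward as they close: fully open they stand 13 mm farther back than shut.
Start: joints at [1.125, 0.286, 1.577, -0, 1.279, -0.15], TCP at [0.197, 0.646, 0.231] pointing down, gripper open.
Joint ranges: [-2.77, 2.77], [-0.9, 2.22], [0.21, 2.48], [-1.53, 4.67], [0.24, 2.81], [-2.84, 2.84]. Speed limits (rad/s): [2.79, 2.79, 3.14, 3.14, 3.14, 3.14].

## Interface

Orientations are given as a unit quaternion [x, y, z, w].
In Python, from plant import ctrl gives the robot as it stands. The module is installed in compiled form; this text tells all that it offers.
- The arm moves only by the tool play_rows, never from a script. Its argument "increments" is text: rows parted by semicolons, each of 4 numbers parted by spaces: the shift along the tool's x, y, z in m, then the turn about the tool's z in rad. In form: dx dy dz roll; .... A call has 1 to 5 rows; each row is the pose to reach, as a shift and turn from the pose commanded when the call began, along the tool's axes at that moment; what a row does not reach only later rows make up. A row lasts 1/8 s, in which the tool goes at most 62.5 mm and 10.7 degrees, less where a joint would pass 70% of its speed; a pose out of reach is approached as far as the arm can. A call with a gripper value outside its range is refused whole. "gripper" is the finger opening in m, from 0 to 0.0854, set as the call begins (left out, the last holds). The fingers move at their own pace and stop on an object; "newtons" is the grip in N (left out, the last holds). Time passes only in rows, so rows that repeat a pose let the fingers close. It gives the time, the measured TCP pose, the force and the opening at its end, in the units of the state.
- ctrl.get_state(): the state, without advancing time (a new reading comes with each control period).
- ctrl.read_camera(name): name is "side" or "top"; returns the picture (420x560x3 uint8, red, green, blue); there is no depth.
- ctrl.camera_model(name): a dict with "fov_y" (degrees; the focal length in pixels is half the picture's height over the tangent of half this angle, whatever the lens; pixels are square), "cx", "cy" (the principal point, pixels), "rvec" (rotation vector, rad) and "tvec" (3), from world to camera coordinates, as OpenCV has them. Camera axes: x right, y down, z forward; pixel columns grow to the right and rows downward; lengths in m; the calibration is good to about 2 mm. A picture is of the moment at which its call begins. camera_model takes no time and is no camera call.
- ctrl.sign_off(): hands the job in, once; it reports no verdict.
The state is a dict: "time": time; "qpos": joint angles; "dq": joint speeds; "joint_efforts": joint torques, N m; "eef_pos": TCP position; "tcp_rot": TCP orientation; "contact_force": force on the tool from outside, world axes, zero at the start; "wrist_torque": the same for the moment, N m; "opening": opening from 0.0 (shut) to 1.0 (fully open).
Only numpy, scipy, OpenCV 4.12 (cv2) and the standard library are available. Lean on these libraries where they do the work, as an engineer would, in place of code of your own. Each camera call takes 0.05 s, during which the arm holds its last target.

## Task

Swing the brass retaining rail shut across the bean jars, then take the red-headed pin from its wooden block and put it down through both ears of the steel yoke and the slotted eye of the rail trapped between them. Push it fully home, past the click of the spring ball, so that its collar sits flush on the upper ear, and let go. Leave the jars and the other things on the counter where they are.

Things in the scene. Friction and masses are not known exactly. Their poses are not given: they have to be found in the camera images.
- rack: Dark wooden jar rack, fixed to the counter: board 150 (x) by 400 (y) by 18 mm thick, two jars standing on it; a low fixed box of cards (about 110 mm tall) stands behind it. Origin at the centre of the board's underside, z up; -x is the front, where the rail runs 50 mm in front of the centre line, along y.
- rail (a joint): Hinge of the brass rail on its upright axis, rad: 0 = shut against its stop, parallel to the rack's y axis, with the eye between the yoke's ears and in line with their holes; grows to 1.1 as the free end swings out to the front (to the rack's -x; clockwise seen from above). Light friction (about 0.12 N m): it stays where it is left.
- rail_hinge (a point): On the rail's hinge axis at mid-height of the rail, 75 mm above the counter, at the rack's (-50, +130) mm. Axes as the rack's. The rail is a 14 mm round bar, 240 mm from hinge axis to eye centre, and runs to the rack's -y when shut.
- rail_knob (a point): Centre of the top of the black upright post on the rail by which it is swung: a cylinder 16 mm across, 150 mm from the hinge axis, standing 43 mm clear above the bar, its top 125 mm above the counter. Moves with the rail.
- rail_eye (a point): Centre of the rail's slotted eye, on its upper face: flat plate 36 mm wide, 66 mm long, 8 mm thick (71 to 79 mm above the counter), slot through it 12.5 mm wide across the rail and 40 mm long along it. Moves with the rail.
- yoke_mid (a point): Middle of the yoke's adjustment: a point fixed on the rack at the height of the upper ear's top (92 mm up), at the rack's (-50, -110) mm, axes as the rack's. The yoke is bolted through a slot: its holes lie on the shut rail's line, but up to 12 mm either way along the rack's y from this point. The offset is not reported: find it by feel (the nose drops in instead of stopping on the ear) or by sight.
- yoke_low (a point): 60 mm above the counter under yoke_mid, the height of the spring ball. Steel yoke, immovable: two level ears 44 (x) by 64 (y) mm, upper 82 to 92 mm and lower 52 to 68 mm above the counter, upright holes 13.5 mm across in line, spine on the far (+x) side. The ball, in the lower ear, pokes 2.5 mm into the hole; passing it takes a push of about 6 to 15 N; let go, the pin usually stops on it about 10 mm too high.
- pin: The loose pin, 80 to 100 g. Origin at the tip of its nose, z up along the pin towards the head. Shank 12 mm across, 56 mm from tip to collar; the lowest 14 mm taper to a nose 4 mm across; ball groove 24 mm above the tip. Collar 24 mm across, from 56 to 60 mm; red round grip 20 mm across from 60 to 90 mm. It starts upright in the block, its tip 8 mm above the counter.
- pin_block: Light wooden block 60 by 60 by 64 mm tall, fixed, in which the pin stands in a hole 17 mm across and 60 mm deep. Origin at the centre of its underside.
- jar_blue: Closed bean jar with blue cap, 80 mm across, 115 mm tall, standing on the rack behind the rail; leave alone. Origin at the centre of its underside.
- jar_orange: Closed bean jar with orange cap, 80 mm across, 115 mm tall, standing on the rack behind the rail; leave alone. Origin at the centre of its underside.
- canister: Closed round metal can with a paper label, 72 mm across, 95 mm tall; leave alone. Origin at the centre of its underside.
- mug: Amber glass mug, 80 mm across, 85 mm tall; leave alone. Origin at the centre of its underside.
- jug: Steel milk pot, 80 mm across, 100 mm tall; leave alone. Origin at the centre of its underside.
- tamper: Steel coffee tamper, 58 mm across the foot, 88 mm tall; leave alone. Origin at the centre of its underside.

How it is judged:
By the outcome, as a careful person would: the job done as asked, in the order asked, and still so for the second after the job is handed in, with the robot touching nothing.
It also fails if it takes over 64 s, if anything falls off the work surface, if the arm or the gripper's body presses on something with over 40 N, if the wrist force passes 120 N, or if a joint passes its speed limit or range.

## Working session

There is one attempt and no reset: what is moved stays moved. The work goes in short steps, Python scripts to look and compute and a tool call to move; the robot and the scene stay as the last step left them, time stands still between calls to the robot, and variables do not carry over. Pictures are saved under pics/ and viewed, and the job is handed in when it is done.

Besides the shell and the picture viewer there is one more tool, called after "Call:" as name(argument=value, ...), one argument or row to a line, values as JSON. play_rows: Moves the arm, as the interface text tells. Its arguments: {"type":"object","properties":{"increments":{"type":"string"},"gripper":{"type":"number"},"newtons":{"type":"number"}},"required":["increments"]}

```bash
mkdir -p pics; cat > h.py <<'E'
import numpy as np,cv2
from plant import ctrl
def cam(n):
    m=ctrl.camera_model(n);f=210/np.tan(np.radians(m["fov_y"])/2)
    K=np.array([[f,0,m["cx"]],[0,f,m["cy"]],[0,0,1.]])
    R=cv2.Rodrigues(np.array(m["rvec"],float))[0];t=np.array(m["tvec"],float).ravel()
    return K,R,t
def ray(n,u,v):
    K,R,t=cam(n);d=R.T@np.linalg.inv(K)@np.array([u,v,1.]);return -R.T@t,d
def onz(n,u,v,z):
    o,d=ray(n,u,v);return o+d*(z-o[2])/d[2]
def proj(n,p):
    K,R,t=cam(n);q=K@(R@np.array(p,float)+t);return q[:2]/q[2]
def snap(n,name,crop=None,s=1):
    im=ctrl.read_camera(n);np.save(f"pics/{name}.npy",im)
    cv2.imwrite(f"pics/{name}.png",im[:,:,::-1]);return im
E
python3 - <<'E'
from h import *
for n in("top","side"):
    snap(n,n+"0");K,R,t=cam(n);print(n,ctrl.camera_model(n),-R.T@t)
s=ctrl.get_state();print(s)
E
```

```text
top {'fov_y': 47.988315537655374, 'cx': 277.4919057007571, 'cy': 213.23189408322776, 'rvec': array([ 2.20466448, -2.15169869,  0.08476575]), 'tvec': array([-0.07295552,  0.53072092,  1.34954777])} [ 0.42123723 -0.06602192  1.38797215]
side {'fov_y': 51.092828630472454, 'cx': 280.2528841667499, 'cy': 204.4303082042764, 'rvec': array([ 2.0941712 , -0.47879746,  0.26993743]), 'tvec': array([-0.48153164,  0.18508725,  1.08817064])} [ 0.07167649 -0.94614802  0.74156035]
{'time': 0.1, 'qpos': array([ 1.12502306e+00,  2.87095738e-01,  1.57802530e+00,  1.39498526e-05,
        1.27860360e+00, -1.50013856e-01]), 'dq': array([ 0.00187914, -0.00166724, -0.0009515 ,  0.00089289,  0.00147825,
       -0.00010042]), 'joint_efforts': array([ 1.09204455e-03, -4.07297730e+01, -2.93698758e+01, -1.54878403e-04,
        3.46834509e-03,  3.57083536e-05]), 'eef_pos': array([0.19645937, 0.6451595 , 0.23007593]), 'tcp_rot': array([ 1.47343224e-01,  9.89084849e-01, -1.01708606e-03, -3.19260454e-04]), 'contact_force': array([ 0.34970587, -0.7708834 ,  0.39253296]), 'wrist_torque': array([ 0.00307456, -0.02367381, -0.03509679]), 'opening': 1.000194314046632}
```

View pics/top0.png

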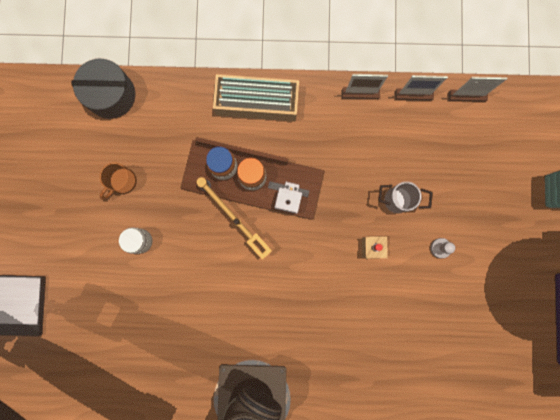

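View pics/side0.png

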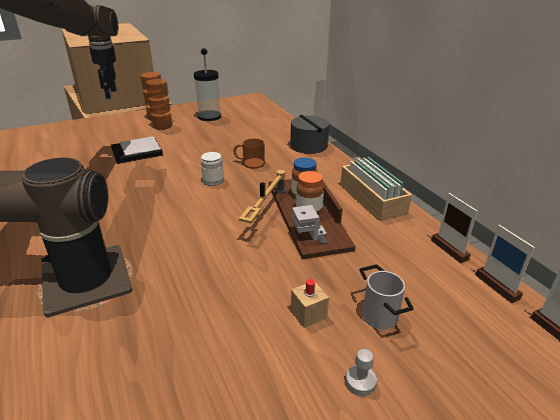

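The top view shows the hinge at about (201,183), the eye at (259,245), the yoke at (289,197) and the red pin at (377,247). Image up is +x and right is -y. I'll enlarge it to measure.

```bash
python3 - <<'E'
from h import *
im=np.load("pics/top0.npy")
c=cv2.resize(im[130:270,175:335],None,fx=5,fy=4.28*5/4.28,interpolation=cv2.INTER_CUBIC)[:600]
cv2.imwrite("pics/zt.png",cv2.resize(im[135:255,175:335],None,fx=5,fy=5,interpolation=cv2.INTER_CUBIC)[:,:,::-1])
im2=np.load("pics/side0.npy")
cv2.imwrite("pics/zs.png",cv2.resize(im2[155:255,230:360],None,fx=6,fy=6,interpolation=cv2.INTER_CUBIC)[:,:,::-1])
cv2.imwrite("pics/zp.png",np.hstack([cv2.resize(im[225:275,350:410],None,fx=6,fy=6,interpolation=cv2.INTER_CUBIC),cv2.resize(im2[275:325,285:345],None,fx=6,fy=6,interpolation=cv2.INTER_CUBIC)])[:,:,::-1])
E
```

```text
(no output)
```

View pics/zt.png

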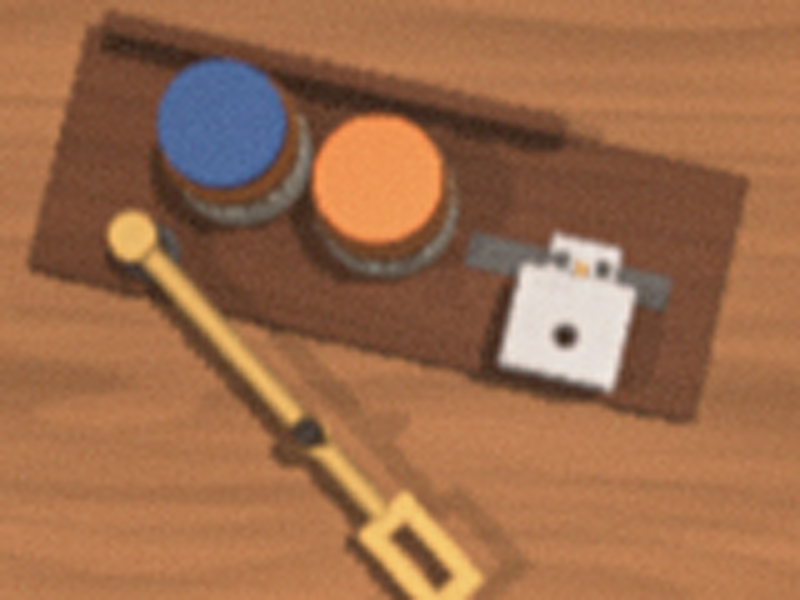

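View pics/zs.png

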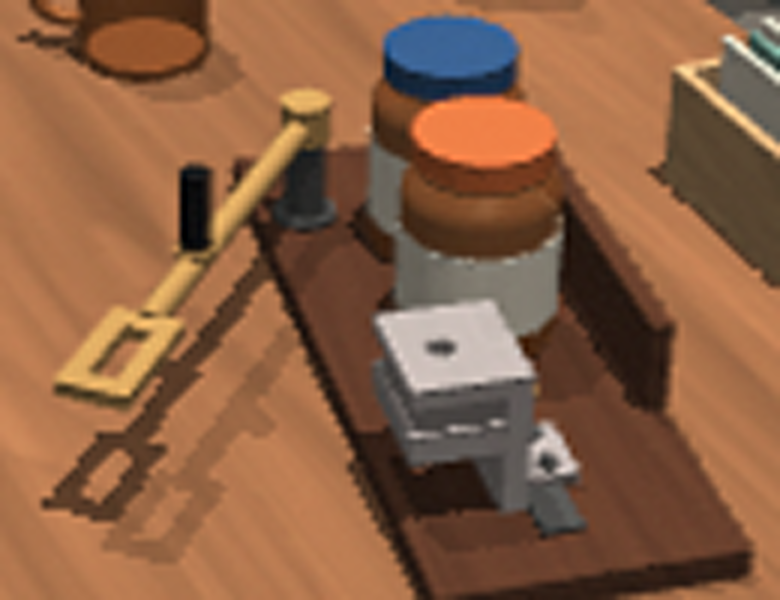

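View pics/zp.png

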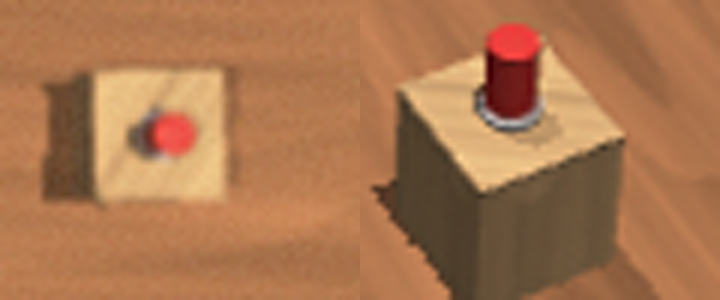

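The zooms show the yoke hole at about (287.6,201.6) in top, the knob at (236.5,221) and the red head at (378.5,247). Next I'll measure them with masks.

```bash
python3 - <<'E'
from h import *
a=np.load("pics/top0.npy").astype(int);b=np.load("pics/side0.npy").astype(int)
def cen(mask,x0,y0,x1,y1,w=None):
    m=np.zeros(mask.shape);m[y0:y1,x0:x1]=mask[y0:y1,x0:x1]
    if w is not None:m=m*w
    ys,xs=np.nonzero(m);W=m[ys,xs];return (xs*W).sum()/W.sum(),(ys*W).sum()/W.sum(),len(xs)
def tri(pt,ps):
    o1,d1=ray("top",*pt[:2]);o2,d2=ray("side",*ps[:2])
    A=np.c_[d1,-d2];s=np.linalg.lstsq(A,o2-o1,rcond=None)[0];p,q=o1+s[0]*d1,o2+s[1]*d2
    return (p+q)/2,np.linalg.norm(p-q)*1000
g=lambda im:im.sum(2)/3
# hole
t=cen(g(a)<140,284,198,292,206,180-g(a)); s=cen(g(b)<140,297,209,309,217,180-g(b))
print("hole",t,s,onz("top",*t[:2],.092),onz("side",*s[:2],.092),tri(t,s))
# red
red=lambda im:(im[:,:,0]>150)&(im[:,:,1]<90)&(im[:,:,2]<90)
redt=lambda im:(im[:,:,0]>215)&(im[:,:,1]<100)&(im[:,:,2]<100)
t=cen(red(a),365,235,390,260);s=cen(redt(b),300,275,318,290)
print("red",t,s,onz("top",*t[:2],.098),onz("side",*s[:2],.098),tri(t,s))
# brass cap at hinge, top view
br=lambda im:(im[:,:,0]>190)&(im[:,:,1]>140)&(im[:,:,2]<120)
t=cen(br(a),194,175,207,188);print("hingecap",t)
for z in(.08,.085,.09):print(z,onz("top",*t[:2],z))
# eye centre: dark slot
kn=lambda im:im.max(2)<75
t=cen(kn(a),230,215,243,227);print("knob",t,onz("top",*t[:2],.12))
s=cen(kn(b),258,180,268,200);print("knob side",s)
ys,xs=np.nonzero(kn(b)[180:200,256:270]);print(xs.min()+256,xs.max()+256,ys.min()+180,ys.max()+180)
# rack board outline
for n,uv in dict(BL=(180.5,188.5),TL=(196,137.6),TR=(324,171),BR=(313.5,218.5)).items():print(n,onz("top",*uv,.018))
# eye slot center
for uv in[(259.1,245.8)]:print("eye",onz("top",*uv,.079))
for nm,z in(("blue",0),("orange",0)):
  m=((a[:,:,2]>120)&(a[:,:,0]<100)) if nm=="blue" else ((a[:,:,0]>220)&(a[:,:,1]>110)&(a[:,:,2]<120)&(a[:,:,1]<185))
  t=cen(m,204 if nm=="blue" else 236,145,236 if nm=="blue" else 266,187);print(nm,t,onz("top",*t[:2],.133))
E
```

```text
hole (np.float64(287.570888468809), np.float64(201.6869092627599), 15) (np.float64(303.0473506200676), np.float64(212.47951897782787), 10) [ 0.55925311 -0.08738237  0.092     ] [ 0.55956564 -0.08912543  0.092     ] (array([ 0.55983055, -0.08762348,  0.09097797]), np.float64(1.0335152998288815))
red (np.float64(378.1923076923077), np.float64(247.07692307692307), 26) (np.float64(310.2564102564103), np.float64(281.43589743589746), 39) [ 0.44022739 -0.33704513  0.098     ] [ 0.44121802 -0.33985617  0.098     ] (array([ 0.44119695, -0.33788635,  0.09628494]), np.float64(2.1074394610439344))
hingecap (np.float64(201.3), np.float64(182.15714285714284), 70)
0.08 [0.60961328 0.1549327  0.08      ]
0.085 [0.60889317 0.15408806 0.085     ]
0.09 [0.60817307 0.15324341 0.09      ]
knob (np.float64(236.14285714285714), np.float64(221.0), 7) [0.50064499 0.05036176 0.12      ]
knob side (np.float64(261.9710144927536), np.float64(189.40579710144928), 69)
260 269 183 196
BL [0.59835977 0.22559746 0.018     ]
TL [0.7508126  0.18603819 0.018     ]
TR [ 0.6602063  -0.19339669  0.018     ]
BR [ 0.51978055 -0.16514976  0.018     ]
eye [ 0.43599749 -0.01159088  0.079     ]
blue (np.float64(218.80244399185335), np.float64(159.13238289205702), 491) [0.66566313 0.10115773 0.133     ]
orange (np.float64(250.08541666666667), np.float64(170.33541666666667), 480) [0.63718378 0.01598177 0.133     ]
```

```bash
cat >> h.py <<'E'
def go(x,y,z,yaw=None):
    "increment (tool axes) from the measured pose to a world target"
    from scipy.spatial.transform import Rotation as Ro
    s=ctrl.get_state();M=Ro.from_quat(s["tcp_rot"]).as_matrix()
    d=M.T@(np.array([x,y,z])-s["eef_pos"]);cy=np.arctan2(M[1,1],M[0,1])
    r=0 if yaw is None else -(yaw-cy)
    print("inc",d.round(4),"roll",round(r,3),"| at",s["eef_pos"].round(4),"yaw",round(cy,3),"F",np.round(s["contact_force"],2),"open",round(s["opening"],3),"t",s["time"])
H=np.array([.609,.154]);YAW=1.366
RX=np.array([np.sin(YAW),-np.cos(YAW)]);RY=np.array([np.cos(YAW),np.sin(YAW)])
def rk(a,b):return H+a*RX+b*RY
E
python3 -c "
from h import *
p=rk(-.1197,-.1238);print(p);go(*p,.2,YAW)"
```

```text
[0.46662451 0.05713024]
inc [-0.4298 -0.4837  0.031 ] roll -0.091 | at [0.1965 0.6452 0.2301] yaw 1.275 F [ 0.35 -0.77  0.39] open 1.0 t 0.1
```

Call:
play_rows(
  increments="-0.04 -0.045 0 -0.03; -0.08 -0.09 0 -0.06; -0.12 -0.135 0.01 -0.091; -0.16 -0.18 0.02 -0.091; -0.2 -0.225 0.03 -0.091",
  gripper=0,
  newtons=40,
)

```text
time: 0.72
eef_pos: [0.3227, 0.3702, 0.2007]
tcp_rot: [0.102, 0.995, -0.0, -0.0]
contact_force: [-0.4, -0.0, -0.2]
opening: 0.002
```

```bash
python3 -c "
from h import *
p=rk(-.1197,-.1238);go(*p,.2,YAW)"
```

```text
inc [-0.2045 -0.2774  0.0007] roll 0.001 | at [0.3227 0.3702 0.2007] yaw 1.367 F [-0.36 -0.05 -0.17] open 0.002 t 0.725
```

Call:
play_rows(
  increments="-0.035 -0.047 0 0; -0.07 -0.094 0 0; -0.105 -0.141 0 0; -0.14 -0.188 0 0; -0.175 -0.235 0 0",
)

```text
time: 1.35
eef_pos: [0.4462, 0.1046, 0.2011]
tcp_rot: [0.102, 0.995, 0.0, 0.0]
contact_force: [1.3, -0.6, 1.0]
opening: 0.004
```

Call:
play_rows(
  increments="-0.029 -0.042 0 0; -0.029 -0.042 0.04 0; -0.029 -0.042 0.08 0; -0.029 -0.042 0.106 0; -0.029 -0.042 0.106 0",
)

```text
time: 1.98
eef_pos: [0.4635, 0.0596, 0.0928]
tcp_rot: [0.102, 0.995, -0.0, -0.003]
contact_force: [-0.6, 0.2, -0.4]
opening: -0.001
```

```bash
python3 - <<'E'
from h import *
p=rk(-.1197,-.1238);go(*p,.094,YAW)
a=snap("top","t1");b=snap("side","s1")
f=lambda i,x,y,w,h,k:cv2.resize(i[y:y+h,x:x+w],None,fx=k,fy=k,interpolation=cv2.INTER_CUBIC)
cv2.imwrite("pics/z1.png",f(b,210,130,150,110,5)[:,:,::-1])
E
```

```text
inc [-0.0035 -0.0018 -0.0013] roll -0.0 | at [0.4635 0.0596 0.0928] yaw 1.366 F [-0.58  0.16 -0.42] open -0.001 t 1.975
```

View pics/z1.png

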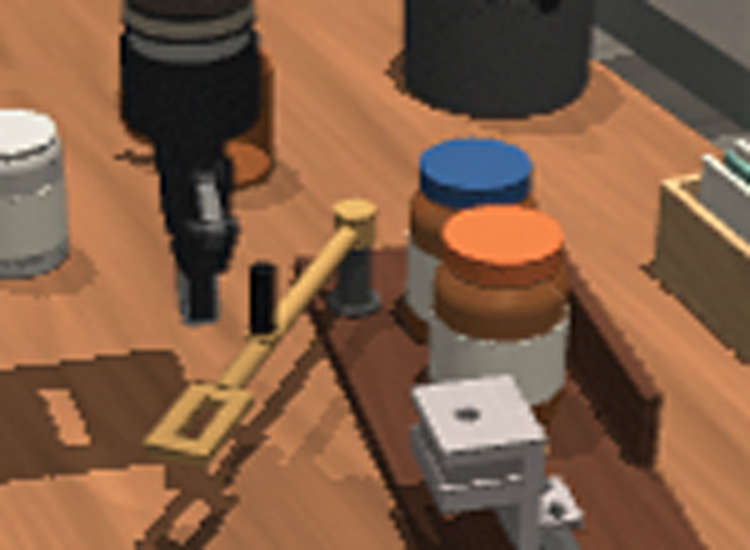

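The closed fingertips stand just in front of the knob. Now I'll push along its arc.

Call:
play_rows(
  increments="-0.016 -0.004 0 0; -0.032 -0.0095 0 0; -0.046 -0.016 0 0; -0.06 -0.021 0 0; -0.073 -0.0245 0 0",
)

```text
time: 2.7
eef_pos: [0.5336, 0.0199, 0.0955]
tcp_rot: [0.103, 0.995, 0.0, 0.0]
contact_force: [-1.1, 0.4, 0.5]
opening: -0.001
```

Call:
play_rows(
  increments="-0.006 -0.001 0 0; -0.012 -0.0025 0 0; -0.017 -0.003 0 0; -0.021 -0.003 0 0; -0.024 -0.003 0 0",
)

```text
time: 3.32
eef_pos: [0.5553, 0.0128, 0.0952]
tcp_rot: [0.102, 0.995, -0.0, -0.0]
contact_force: [-1.2, -1.0, -0.3]
opening: 0.002
```

```bash
python3 - <<'E'
from h import *
p=rk(-.019,-.15);go(*p,.094,YAW)
a=snap("top","t2");b=snap("side","s2")
f=lambda i,x,y,w,h,k:cv2.resize(i[y:y+h,x:x+w],None,fx=k,fy=k,interpolation=cv2.INTER_CUBIC)
cv2.imwrite("pics/z2.png",f(b,210,130,150,110,5)[:,:,::-1])
E
```

```text
inc [-0.0049 -0.0009  0.0012] roll 0.0 | at [0.5553 0.0128 0.0952] yaw 1.366 F [-1.18 -0.97 -0.34] open 0.002 t 3.325
```

View pics/z2.png

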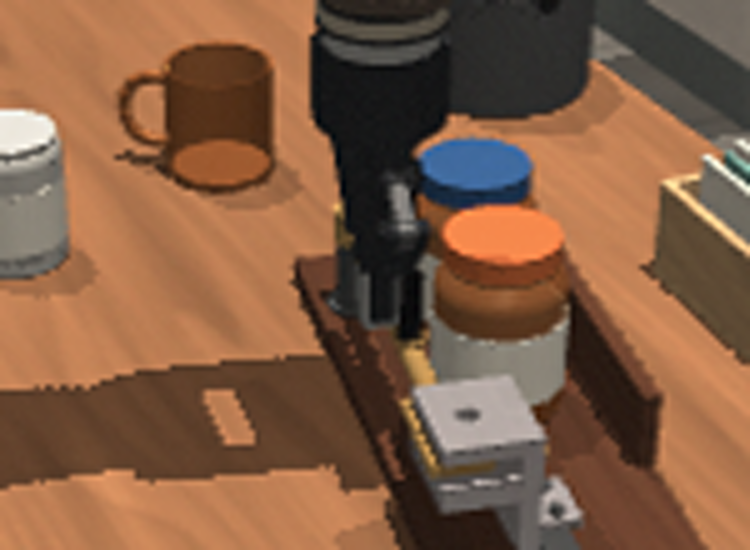

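The rail is nearly shut, with the eye now between the ears. I'll keep pushing in small steps until the force rises.

Call:
play_rows(
  increments="-0.002 0 0 0; -0.004 0 0 0; -0.006 0 0 0; -0.006 0 0 0",
)

```text
time: 3.92
eef_pos: [0.5607, 0.0116, 0.0953]
tcp_rot: [0.102, 0.995, -0.0, -0.001]
contact_force: [-1.2, -0.2, 1.3]
opening: 0.0
```

Call:
play_rows(
  increments="-0.0015 0 0 0; -0.003 0 0 0; -0.003 0 0 0; -0.003 0 0 0",
)

```text
time: 4.42
eef_pos: [0.5607, 0.0116, 0.0953]
tcp_rot: [0.102, 0.995, 0.0, -0.005]
contact_force: [-11.9, 1.1, 8.8]
opening: -0.001
```

Stop reached: 12 N with no further motion. Now I'll back off, rise and look.

Call:
play_rows(
  increments="0.006 0 0 0; 0.04 0 0 0; 0.04 0 -0.05 0; 0.04 0 -0.1 0; 0.05 0 -0.11 0",
)

```text
time: 5.05
eef_pos: [0.5182, 0.0207, 0.2104]
tcp_rot: [0.102, 0.995, -0.0, 0.006]
contact_force: [0.6, 0.2, -0.8]
opening: -0.002
```

```bash
python3 - <<'E'
from h import *
go(.4407,-.3384,.2,YAW)
a=snap("top","t3");b=snap("side","s3")
f=lambda i,x,y,w,h,k:cv2.resize(i[y:y+h,x:x+w],None,fx=k,fy=k,interpolation=cv2.INTER_CUBIC)
cv2.imwrite("pics/z3.png",np.hstack([f(b,250,150,100,100,4),f(a,230,130,100,100,4)])[:,:,::-1])
E
```

```text
inc [ 0.0029 -0.3674  0.01  ] roll -0.0 | at [0.5182 0.0207 0.2104] yaw 1.366 F [ 0.62  0.22 -0.85] open -0.002 t 5.05
```

View pics/z3.png

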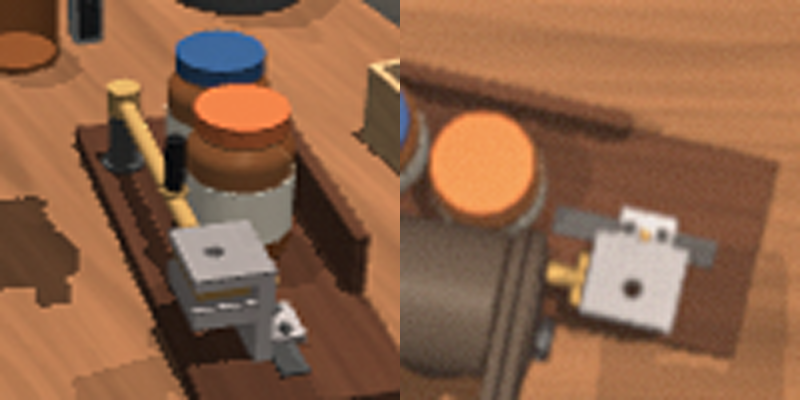

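The rail is shut and its eye is in the yoke. Next is the pin.

Call:
play_rows(
  increments="0 -0.05 0 0; 0 -0.11 0 0; 0.001 -0.17 0 0; 0.002 -0.23 0 0; 0.003 -0.29 0 0",
  gripper=0.05,
)

```text
time: 5.78
eef_pos: [0.4519, -0.2634, 0.203]
tcp_rot: [0.102, 0.995, 0.001, -0.001]
contact_force: [1.2, 0.1, 0.1]
opening: 0.587
```

Call:
play_rows(
  increments="0 -0.05 0 0; 0 -0.077 0.02 0; 0 -0.077 0.06 0; 0 -0.077 0.08 0; 0 -0.077 0.08 0",
)

```text
time: 6.4
eef_pos: [0.4356, -0.3357, 0.121]
tcp_rot: [0.102, 0.995, 0.003, -0.003]
contact_force: [-0.4, -0.2, -0.1]
opening: 0.586
```

```bash
python3 - <<'E'
from h import *
go(.4407,-.3384,.071,YAW)
a=snap("top","t4");b=snap("side","s4")
f=lambda i,x,y,w,h,k:cv2.resize(i[y:y+h,x:x+w],None,fx=k,fy=k,interpolation=cv2.INTER_CUBIC)
cv2.imwrite("pics/z4.png",f(b,250,220,120,110,5)[:,:,::-1])
E
```

```text
inc [-0.0058 -0.0018  0.05  ] roll -0.0 | at [ 0.4356 -0.3357  0.121 ] yaw 1.366 F [-0.42 -0.24 -0.11] open 0.586 t 6.4
```

View pics/z4.png

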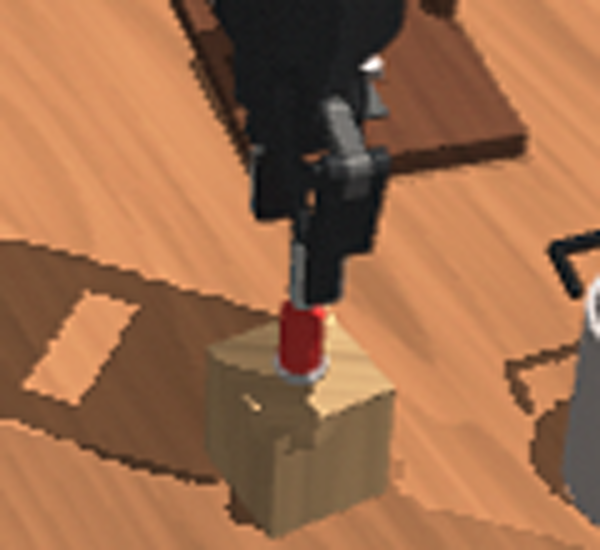

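The near fingertip is just in front of the red head, consistent with the measurement. Descending.

Call:
play_rows(
  increments="-0.006 -0.002 0 0; -0.006 -0.002 0.02 0; -0.006 -0.002 0.04 0; -0.006 -0.002 0.049 0; -0.006 -0.002 0.049 0",
)

```text
time: 7.12
eef_pos: [0.4432, -0.3408, 0.0764]
tcp_rot: [0.102, 0.995, 0.0, -0.0]
contact_force: [0.2, -0.6, -0.3]
opening: 0.584
```

```bash
python3 - <<'E'
from h import *
go(.4407,-.3384,.071,YAW)
a=snap("top","t5");b=snap("side","s5")
f=lambda i,x,y,w,h,k:cv2.resize(i[y:y+h,x:x+w],None,fx=k,fy=k,interpolation=cv2.INTER_CUBIC)
cv2.imwrite("pics/z5.png",f(b,280,250,70,70,8)[:,:,::-1])
E
```

```text
inc [0.0029 0.0018 0.0054] roll 0.0 | at [ 0.4432 -0.3408  0.0764] yaw 1.366 F [ 0.22 -0.58 -0.29] open 0.584 t 7.125
```

View pics/z5.png

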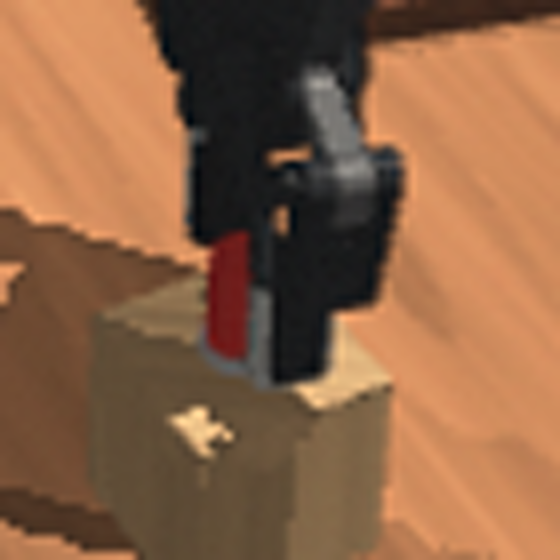

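Call:
play_rows(
  increments="0.003 0.002 0.004 0; 0.003 0.002 0.004 0; 0.003 0.002 0.004 0",
)

```text
time: 7.6
eef_pos: [0.4405, -0.3382, 0.0725]
tcp_rot: [0.102, 0.995, -0.0, 0.0]
contact_force: [0.3, 1.0, -0.1]
opening: 0.585
```

```bash
python3 - <<'E'
from h import *
go(.4407,-.3384,.072,YAW)
E
```

```text
inc [-0.0003 -0.0001  0.0005] roll 0.0 | at [ 0.4405 -0.3382  0.0725] yaw 1.366 F [ 0.29  0.98 -0.08] open 0.585 t 7.6
```

Close, gently first so the pin centres.

Call:
play_rows(
  increments="0 0 0 0; 0 0 0 0; 0 0 0 0; 0 0 0 0",
  gripper=0,
  newtons=40,
)

```text
time: 8.1
eef_pos: [0.4406, -0.3384, 0.0726]
tcp_rot: [0.102, 0.995, -0.0, 0.0]
contact_force: [-0.3, 0.5, 1.9]
opening: 0.218
```

```bash
python3 - <<'E'
from h import *
go(.4407,-.3384,.072,YAW);print(ctrl.get_state()["wrist_torque"])
E
```

```text
inc [-0.0001  0.      0.0006] roll 0.0 | at [ 0.4406 -0.3384  0.0726] yaw 1.366 F [-0.31  0.48  1.88] open 0.218 t 8.1
[-0.0152503   0.01281252 -0.05733465]
```

Call:
play_rows(
  increments="0 0 0 0; 0 0 -0.02 0; 0 0 -0.05 0; 0 0 -0.09 0; 0 0 -0.1 0",
  gripper=0,
  newtons=80,
)

```text
time: 8.72
eef_pos: [0.4414, -0.3392, 0.1748]
tcp_rot: [0.102, 0.995, -0.002, 0.002]
contact_force: [-0.5, -1.0, -1.2]
opening: 0.206
```

```bash
python3 - <<'E'
from h import *
go(.4407,-.3384,.172,YAW)
a=snap("top","t6");b=snap("side","s6")
f=lambda i,x,y,w,h,k:cv2.resize(i[y:y+h,x:x+w],None,fx=k,fy=k,interpolation=cv2.INTER_CUBIC)
cv2.imwrite("pics/z6.png",f(b,270,190,90,120,5)[:,:,::-1])
E
```

```text
inc [0.0009 0.0006 0.0028] roll 0.0 | at [ 0.4414 -0.3392  0.1748] yaw 1.366 F [-0.46 -0.98 -1.22] open 0.206 t 8.725
```

View pics/z6.png

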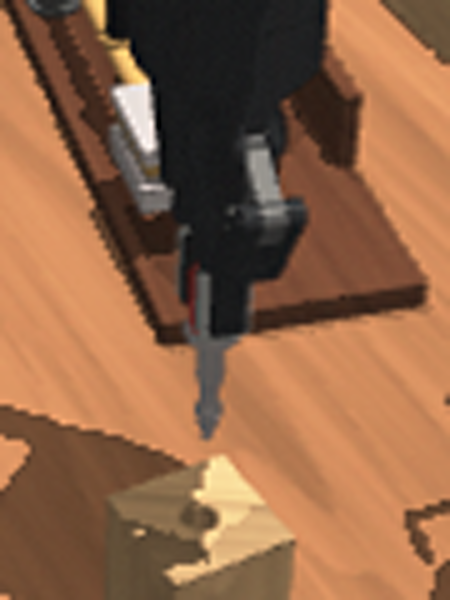

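The pin is held near upright, nose at about (311,277) in side. I'll check it against the projection from the TCP.

```bash
python3 - <<'E'
from h import *
s=ctrl.get_state();p=s["eef_pos"];print(p)
for dz in(0.0645,.0605,.056,-.0):print(dz,proj("side",p-[0,0,dz]))
for zz in(p[2]-.0645,):print(onz("side",311,277,zz), onz("side",311.5,277,zz))
b=np.load("pics/s6.npy")
cv2.imwrite("pics/z6b.png",cv2.resize(b[250:285,295:330],None,fx=16,fy=16,interpolation=cv2.INTER_NEAREST)[:,:,::-1])
E
```

```text
[ 0.44068144 -0.33840578  0.17280174]
0.0645 [309.90447427 277.46624072]
0.0605 [309.98161733 276.0464926 ]
0.056 [310.068827   274.44147775]
-0.0 [311.19307086 253.75078921]
[ 0.44351218 -0.33812863  0.10830174] [ 0.44447583 -0.33859027  0.10830174]
```

View pics/z6b.png

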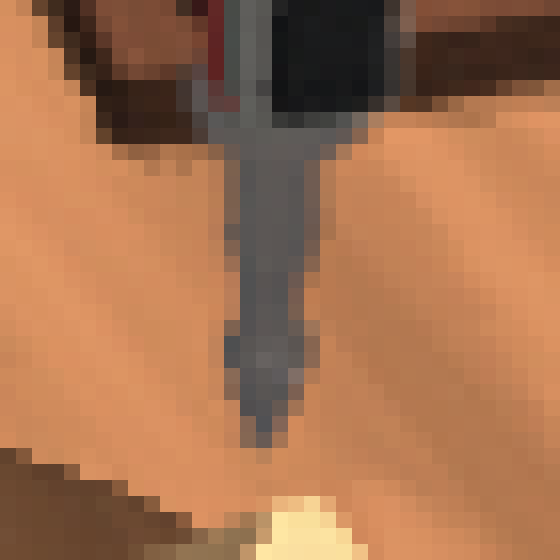

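```bash
python3 - <<'E'
from h import *
go(.5594,-.0882,.175,YAW)
E
```

```text
inc [-0.0654  0.2691 -0.0024] roll 0.0 | at [ 0.4407 -0.3384  0.1728] yaw 1.366 F [-0.3  -0.21 -1.32] open 0.208 t 8.825
```

Call:
play_rows(
  increments="-0.01 0.04 -0.005 0; -0.022 0.09 -0.005 0; -0.034 0.14 -0.005 0; -0.046 0.19 -0.005 0; -0.056 0.23 -0.005 0",
)

```text
time: 9.45
eef_pos: [0.5412, -0.122, 0.1744]
tcp_rot: [0.102, 0.995, 0.001, -0.002]
contact_force: [0.6, -1.2, 0.0]
opening: 0.204
```

Call:
play_rows(
  increments="-0.006 0.025 0 0; -0.009 0.039 0.003 0; -0.009 0.039 0.003 0; -0.009 0.039 0.003 0; -0.009 0.039 0.003 0",
)

```text
time: 10.07
eef_pos: [0.5585, -0.089, 0.1743]
tcp_rot: [0.103, 0.995, -0.0, -0.0]
contact_force: [0.5, -0.3, -0.2]
opening: 0.204
```

```bash
python3 - <<'E'
from h import *
go(.5594,-.0882,.175,YAW)
b=snap("side","s7");a=snap("top","t7")
s=ctrl.get_state();p=s["eef_pos"];print("tip pred",proj("side",p-[0,0,.0645]))
cv2.imwrite("pics/z7.png",cv2.resize(b[175:225,280:330],None,fx=11,fy=11,interpolation=cv2.INTER_NEAREST)[:,:,::-1])
E
```

```text
inc [-0.0007  0.001  -0.0007] roll -0.001 | at [ 0.5585 -0.089   0.1743] yaw 1.365 F [ 0.49 -0.26 -0.23] open 0.204 t 10.075
tip pred [302.92471773 206.86503147]
```

View pics/z7.png

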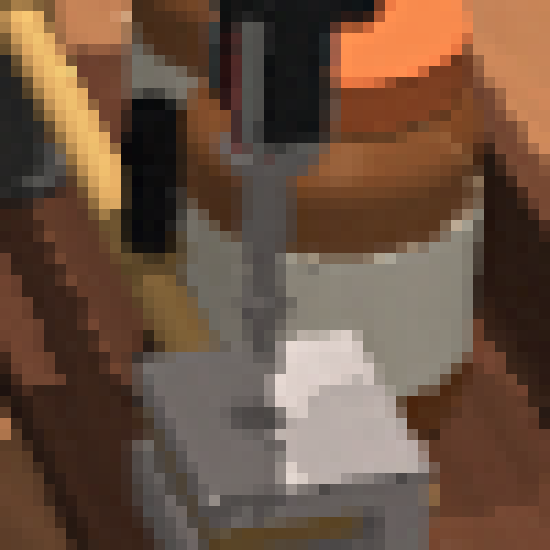

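Tip is at about (303.5,206.8) and the hole at about (303,212.5). I'll work out the offset.

```bash
python3 - <<'E'
from h import *
p=ctrl.get_state()["eef_pos"];print(p)
t=onz("side",303.4,206.6,p[2]-.0645);h=onz("side",303.05,212.48,.092)
print(t,h,"move",(h-t)[:2],"rack",(h-t)[:2]@RX,(h-t)[:2]@RY,"where",(p[:2]-H)@RX,(p[:2]-H)@RY)
E
```

```text
[ 0.55868716 -0.08883     0.17447812]
[ 0.56045319 -0.08822411  0.10997812] [ 0.55957095 -0.08913055  0.092     ] move [-0.00088224 -0.00090644] rack -0.0006794636642994116 -0.0010669199245520505 where 0.00012236616937239992 -0.24798745419370516
```

Within about 1 mm. The taper captures ±4 mm, so I'll descend gently.

Call:
play_rows(
  increments="0 0 0.006 0; 0 0 0.012 0; 0 0 0.016 0; 0 0 0.019 0; 0 0 0.021 0",
)

```text
time: 10.8
eef_pos: [0.5588, -0.088, 0.1531]
tcp_rot: [0.102, 0.995, 0.0, -0.0]
contact_force: [0.5, 0.5, -1.0]
opening: 0.205
```

Call:
play_rows(
  increments="0 0 0.002 0; 0 0 0.004 0; 0 0 0.006 0; 0 0 0.006 0",
)

```text
time: 11.3
eef_pos: [0.5587, -0.088, 0.1471]
tcp_rot: [0.102, 0.995, 0.0, -0.0]
contact_force: [0.2, -1.3, -0.2]
opening: 0.204
```

Tip is about 9 mm in with no contact. Continuing.

Call:
play_rows(
  increments="0 0 0.002 0; 0 0 0.004 0; 0 0 0.006 0; 0 0 0.008 0; 0 0 0.008 0",
)

```text
time: 11.92
eef_pos: [0.5586, -0.088, 0.139]
tcp_rot: [0.102, 0.995, 0.0, -0.0]
contact_force: [0.6, -0.6, 0.0]
opening: 0.204
```

Call:
play_rows(
  increments="0 0 0.002 0; 0 0 0.004 0; 0 0 0.006 0; 0 0 0.008 0; 0 0 0.009 0",
)

```text
time: 12.55
eef_pos: [0.5587, -0.088, 0.1301]
tcp_rot: [0.102, 0.995, 0.0, -0.0]
contact_force: [0.2, -0.2, -0.7]
opening: 0.204
```

Call:
play_rows(
  increments="0 0 0.002 0; 0 0 0.004 0; 0 0 0.006 0; 0 0 0.008 0; 0 0 0.008 0",
)

```text
time: 13.18
eef_pos: [0.5587, -0.088, 0.1221]
tcp_rot: [0.102, 0.995, 0.0, -0.0]
contact_force: [-1.0, -0.6, -0.5]
opening: 0.2
```

Call:
play_rows(
  increments="0 0 0.002 0; 0 0 0.004 0; 0 0 0.006 0; 0 0 0.008 0; 0 0 0.008 0",
)

```text
time: 13.8
eef_pos: [0.5584, -0.0879, 0.1139]
tcp_rot: [0.102, 0.995, 0.0, -0.001]
contact_force: [-1.0, 0.2, -0.4]
opening: 0.209
```

Call:
play_rows(
  increments="0 0 0.002 0; 0 0 0.004 0; 0 0 0.006 0; 0 0 0.006 0",
)

```text
time: 14.3
eef_pos: [0.5585, -0.088, 0.1079]
tcp_rot: [0.102, 0.995, -0.0, -0.0]
contact_force: [-1.7, -0.4, -0.0]
opening: 0.206
```

```bash
python3 - <<'E'
from h import *
b=snap("side","s8")
cv2.imwrite("pics/z8.png",cv2.resize(b[165:235,270:340],None,fx=8,fy=8,interpolation=cv2.INTER_NEAREST)[:,:,::-1])
E
```

```text
(no output)
```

View pics/z8.png

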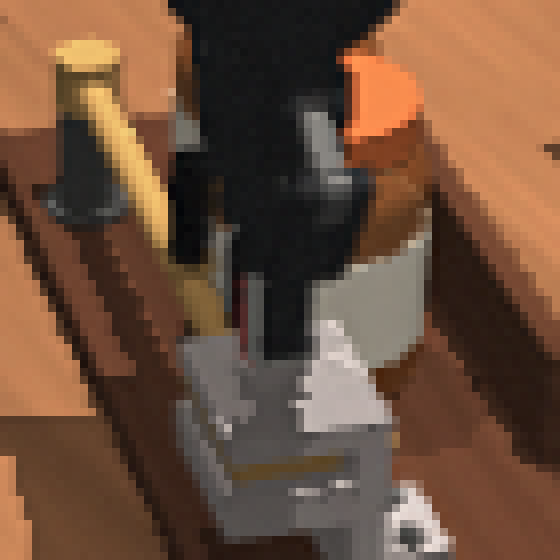

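The pin is inside the yoke with its collar just above the ear. Pushing on.

Call:
play_rows(
  increments="0 0 0.001 0; 0 0 0.002 0; 0 0 0.003 0; 0 0 0.004 0; 0 0 0.004 0",
)

```text
time: 14.98
eef_pos: [0.559, -0.0881, 0.1041]
tcp_rot: [0.102, 0.995, -0.0, 0.0]
contact_force: [0.6, 0.7, -1.5]
opening: 0.205
```

Call:
play_rows(
  increments="0 0 0.001 0; 0 0 0.002 0; 0 0 0.003 0; 0 0 0.003 0",
)

```text
time: 15.48
eef_pos: [0.559, -0.0881, 0.1013]
tcp_rot: [0.102, 0.995, -0.0, 0.0]
contact_force: [-0.1, 0.4, -0.6]
opening: 0.203
```

Call:
play_rows(
  increments="0 0 0.001 0; 0 0 0.002 0; 0 0 0.002 0",
)

```text
time: 15.85
eef_pos: [0.5591, -0.0881, 0.1007]
tcp_rot: [0.102, 0.995, -0.0, 0.0]
contact_force: [-2.6, 1.3, 6.3]
opening: 0.206
```

Call:
play_rows(
  increments="0 0 0.001 0; 0 0 0.002 0; 0 0 0.002 0",
)

```text
time: 16.23
eef_pos: [0.5592, -0.0881, 0.1006]
tcp_rot: [0.102, 0.995, -0.0, -0.0]
contact_force: [-7.8, 1.6, 14.8]
opening: 0.208
```

Call:
play_rows(
  increments="0 0 0.001 0; 0 0 0.002 0; 0 0 0.002 0",
)

```text
time: 16.6
eef_pos: [0.5593, -0.0882, 0.1006]
tcp_rot: [0.102, 0.995, -0.0, -0.001]
contact_force: [-10.3, 3.4, 22.6]
opening: 0.204
```

```bash
python3 - <<'E'
from h import *
b=snap("side","s9")
cv2.imwrite("pics/z9.png",cv2.resize(b[165:235,270:340],None,fx=8,fy=8,interpolation=cv2.INTER_NEAREST)[:,:,::-1])
E
```

```text
(no output)
```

View pics/z9.png

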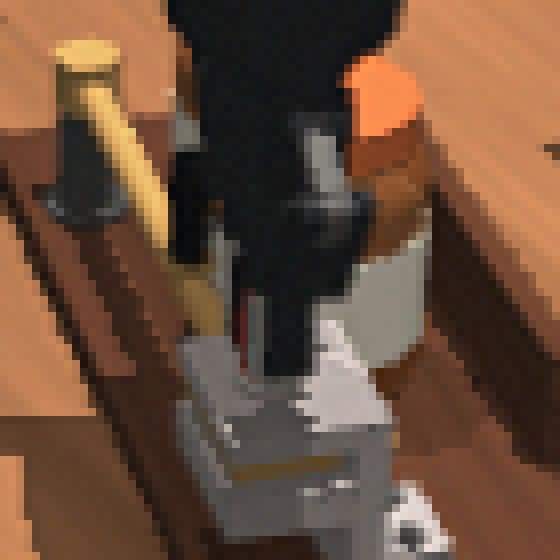

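The stop height 0.1006 equals the predicted home height, with 22 N of push. I'll unload, then open.

Call:
play_rows(
  increments="0 0 -0.002 0; 0 0 -0.004 0; 0 0 -0.004 0",
)

```text
time: 17.02
eef_pos: [0.5592, -0.0881, 0.1007]
tcp_rot: [0.102, 0.995, -0.0, 0.0]
contact_force: [-4.0, 0.5, 7.5]
opening: 0.207
```

Call:
play_rows(
  increments="0 0 0 0; 0 0 0 0; 0 0 0 0; 0 0 0 0",
  gripper=0.05,
)

```text
time: 17.52
eef_pos: [0.5587, -0.088, 0.099]
tcp_rot: [0.102, 0.995, 0.0, -0.0]
contact_force: [0.4, -0.4, -0.2]
opening: 0.588
```

Call:
play_rows(
  increments="0 0 -0.01 0; 0 0 -0.03 0; 0 0 -0.06 0; 0 0 -0.11 0; 0 0 -0.15 0",
)

```text
time: 18.15
eef_pos: [0.5594, -0.0882, 0.2535]
tcp_rot: [0.102, 0.995, -0.0, 0.002]
contact_force: [-0.7, 0.3, 0.0]
opening: 0.587
```

Call:
play_rows(
  increments="0 -0.06 0 0; 0 -0.12 0 0; 0 -0.18 0 0; 0 -0.18 0 0",
)

```text
time: 18.65
eef_pos: [0.5214, -0.2681, 0.2513]
tcp_rot: [0.105, 0.994, -0.001, 0.001]
contact_force: [-0.4, 0.1, 0.7]
opening: 0.585
```

```bash
python3 - <<'E'
from h import *
b=snap("side","s10");a=snap("top","t10")
f=lambda i,x,y,w,h,k:cv2.resize(i[y:y+h,x:x+w],None,fx=k,fy=k,interpolation=cv2.INTER_CUBIC)
cv2.imwrite("pics/z10.png",np.hstack([f(b,265,165,70,70,5.7),f(a,250,165,70,70,5.7)])[:,:,::-1])
for z in(.122,.126,.132):print(z,proj("side",[.5590,-.0885,z]),proj("top",[.5590,-.0885,z]))
red=lambda im:(im[:,:,0]>205)&(im[:,:,1]<100)&(im[:,:,2]<100)
for n,i,(x0,y0,x1,y1) in(("side",b,(285,180,325,225)),("top",a,(275,190,300,215))):
    ys,xs=np.nonzero(red(i.astype(int))[y0:y1,x0:x1]);print(n,xs.mean()+x0,ys.mean()+y0,ys.min()+y0,ys.max()+y0,len(xs))
E
```

```text
0.122 [303.11710646 202.95620376] [288.19303071 200.61694773]
0.126 [303.16670116 201.67544202] [288.22308639 200.45666653]
0.132 [303.24143737 199.74541171] [288.26852572 200.21434726]
side 303.7142857142857 201.66666666666666 200 203 21
top 287.58620689655174 200.72413793103448 198 203 29
```

View pics/z10.png

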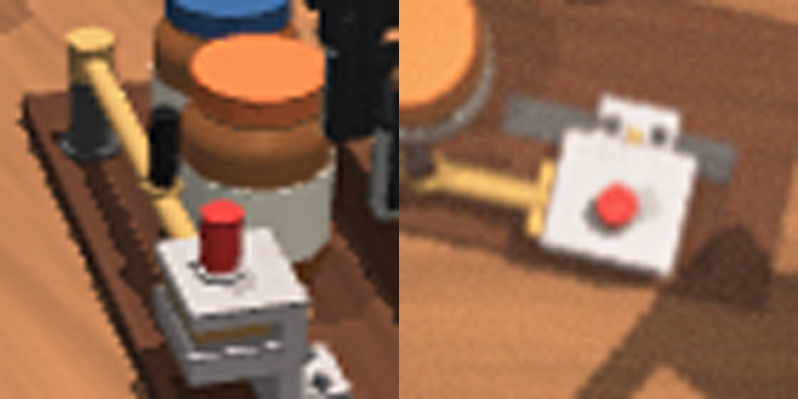

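The head top is at row 201.7, matching the predicted 201.7 for home (10 mm high would be about 198.5). The collar is flat on the ear. Last, I'll check that the other things haven't moved, then hand in.

```bash
python3 - <<'E'
from h import *
a0=np.load("pics/top0.npy").astype(int);a=np.load("pics/t10.npy").astype(int)
def c(m,x0,y0,x1,y1):
    ys,xs=np.nonzero(m[y0:y1,x0:x1]);return (xs.mean()+x0).round(2),(ys.mean()+y0).round(2)
for i in(a0,a):
    print(c((i[:,:,2]>120)&(i[:,:,0]<100),204,145,236,187),c((i[:,:,0]>220)&(i[:,:,1]>110)&(i[:,:,2]<120)&(i[:,:,1]<185),236,145,266,187),c(i.min(2)>170,115,225,155,258))
for n,(x0,y0,x1,y1) in dict(mug=(98,163,138,204),can=(115,225,155,258),jug=(365,178,435,215),tamper=(430,236,458,262)).items():
    print(n,np.abs(a-a0)[y0:y1,x0:x1].mean())
print(ctrl.get_state()["contact_force"])
ctrl.sign_off()
E
```

```text
(np.float64(218.8), np.float64(159.13)) (np.float64(250.09), np.float64(170.34)) (np.float64(130.39), np.float64(239.89))
(np.float64(218.76), np.float64(159.1)) (np.float64(250.07), np.float64(170.35)) (np.float64(130.54), np.float64(239.89))
mug 10.244918699186991
can 11.756060606060606
jug 28.44221364221364
tamper 12.259615384615385
[ 0.39968432  0.62301548 -0.55689145]
the job is handed in; nothing more can be done
```

The rail is shut across the jars, and the pin is fully home through both yoke ears and the rail's eye. It is released, and the job is handed in at about 19 s of the 64 s.

- **Rail:** I pushed it shut by its knob until it stopped moving, with 12 N on it. The pictures show the eye between the ears.
- **Pin:** I lowered it through the yoke and pressed to about 23 N. It stopped with the tool at 0.1006 m, against 0.1005 m predicted for the collar on the ear.
- **Check after letting go:** the top of the pin's head is at image row 201.7. The calculated row is 201.7 if fully home and about 198.5 if stuck on the ball. The gripper is clear and the measured force is near zero.
- **Other things:** the jar caps and the can measured within 0.2 px of where they began. For the mug, jug and tamper I only compared image brightness. That was inconclusive because of noise and the arm's shadow, and the jug differed most. The arm was never commanded near them.
- **Not seen:** I did not feel a distinct click of the spring ball. It must have passed between force readings, so passing it is inferred from the final height.

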